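# Make up a batch of housings on the sprung scale

## Robot

A 6-joint arm with a two-finger parallel gripper is mounted at the origin on the work surface. World frame = base frame: x ahead of the robot, y to its left, z up, the work surface at z = 0. Lengths are in m, angles in rad, forces in N, time in s.
With the tool pointing down it reaches from about 0.25 to 0.725 m from the base axis. Payload 4 kg.
Tool frame: the origin (TCP) lies at the very end of the fingers, on their centre line; the grasp point (between the pads) lies 19 mm behind it (bot.hold_point_z is the distance from the TCP to the grasp point, in m); z points along the fingers, y is the direction in which the jaws open and shut (so a half turn about z gives the same grasp; the last joint's range is limited). The gripper opens to 85 mm and grips with 20 to 120 N. Pads are 22 mm wide; open, the fingers measure 114 mm over their backs; the gripper's body (76 mm by 85 mm) begins 54 mm behind the grasp point. The pads swing forward as they close: fully open they stand 13 mm farther back than shut.
Start: joints at [1.108, 0.241, 0.005, 1.335, 0, 1.571], TCP at [0.223, 0.447, 0.231] pointing down, gripper open.
Joint ranges: [-2.72, 2.72], [-1.05, 1.87], [-1.09, 1.28], [-1.99, 2.15], [-1.42, 1.44], [-3.14, 3.14]. Speed limits (rad/s): [2.79, 2.79, 3.14, 3.14, 3.14, 3.14].

## Interface

Orientations are given as a rotation vector (axis times angle).
In Python, from bench import bot, viewer, job gives the robot as it stands.
- The arm moves only by the shell command python3 -m handwheel 'ROWS' [FORCE]. ROWS is a JSON object of lists of equal length, an entry for each row: "claw": the gripper's target within -1 to 1 (shut at 1, half-way at 0, fully open at -1); "dp": the shift along the tool's x, y, z in cm, a list of three; "twist": the turn, a rotation vector about the tool's x, y, z in rad, a list of three. In form: {"claw": [claw, ...], "dp": [[x, y, z], ...], "twist": [[rx, ry, rz], ...]}. A call has 1 to 5 rows; each row shifts and turns the commanded pose from where the row before left it, along the tool's axes as they then stand; what a row does not reach is not made up. A row lasts 1/12 s, in which the tool goes at most 41.7 mm and 7.16 degrees, less where a joint would pass 70% of its speed; a pose out of reach is approached as far as the arm can. A call is refused whole if a number of a shift passes 4.17 or a number of a turn 0.125, either way. A call with a gripper value outside its range is refused whole. The fingers move at their own pace and stop on an object; FORCE is the grip in N (left out, the last holds). Time passes only in rows, so rows that do not move let the fingers close. It gives the time, the measured TCP pose, the force and the opening at its end, in the units of the state.
- bot.get_obs(): the state, without advancing time (a new reading comes with each control period).
- viewer.read_camera(name): name is "side" or "top"; returns a dict with "img" (400x640x3 uint8, red, green, blue), "range_z" (400x640 float32, m along the optical axis (not along the pixel's ray), 0 where there is no reading), "fov_y" (degrees; the focal length in pixels is half the picture's height over the tangent of half this angle, whatever the lens; pixels are square), "cx", "cy" (the principal point, pixels), "xyz" and "attitude" of the camera in the world. Camera axes: x right, y up, looking along -z (the intrinsics and any distortion apply to the point x, -y, -z); pixel columns grow to the right and rows downward; lengths in m; the calibration is good to about 2 mm. A picture is of the moment at which its call begins.
- job.hand_in(): hands the job in, once; it reports no verdict.
The state is a dict: "time": time; "q": joint angles; "qvel": joint speeds; "tau": joint torques, N m; "tcp_pos": TCP position; "eef_rot": TCP orientation; "contact_force": force on the tool from outside, world axes, zero at the start; "moment": the same for the moment, N m; "gripper_width": opening from 0.0 (shut) to 1.0 (fully open).
Only numpy, scipy, OpenCV 4.12 (cv2) and the standard library are available. Lean on these libraries where they do the work, as an engineer would, in place of code of your own. Each camera call takes 0.05 s, during which the arm holds its last target.

## Task

Put tall domed housings from the orange tray into the scale pan, one at a time, until its pointer stands within the black mark on the gauge; then stop. Leave any tall housing that is not needed in its hole, and do not weigh the short metal slugs.

Things in the scene. Friction and masses are not known exactly. Their poses are not given: they have to be found in the camera images.
- pan: aluminium pan of the sprung scale, 130 (x) by 170 mm (y), rim 12 mm above its floor. Origin: centre of the floor's top face, z up. It moves only up and down; empty it rests 93 to 111 mm above the table, stop at 49. A brass pointer at floor height sticks out at +y before a white gauge plate (122 mm from the origin, top at 145 mm). The mark: the plate's black band, 57 to 75 mm above the table.
- housing_a: tall grey plastic housing, upright, 28 mm dia, 95 mm high, domed top (sides straight to 80 mm), flat foot, about 100 g. Origin: centre of its underside, z up. Starts in a hole of the orange foam tray (45 mm high; square holes 31 mm wide, 35 deep), foot 10 mm above the table, top 60 mm out. Holes are 75 mm apart along the tray's x, 62 along y. All housings' x, y start parallel to the tray's.
- housing_b: tall grey plastic housing, upright, 28 mm dia, 95 mm high, domed top (sides straight to 80 mm), flat foot, about 100 g. Origin: centre of its underside, z up. Starts in the tray like housing_a. Each housing sinks the pan by about 14 mm within 1 s; two or three are needed. They can stand side by side along the pan's y at -45, 0, +45 mm.
- housing_c: tall grey plastic housing, upright, 28 mm dia, 95 mm high, domed top (sides straight to 80 mm), flat foot, about 100 g. Origin: centre of its underside, z up. Starts in the tray like housing_a. The tray also holds three short heavy metal slugs, same diameter, 55 to 60 mm high (20 to 25 mm stick out), not wanted.
Mind the look-alikes: they are no part of the job. Leave any purple look-alike of the housing_a alone.

How it is judged:
On the way, in this order (a step that is already met when the one before it is completed fails the run):
1. one tall housing alone rests released in the pan ((((x of housing_a in the frame of pan between -0.065 and 0.065 m and y of housing_a in the frame of pan between -0.085 and 0.085 m and z of housing_a in the frame of pan between -0.01 and 0.04 m) and contact force between the fingers and housing_a below 0.05 N and not (x of housing_b in the frame of pan between -0.065 and 0.065 m and y of housing_b in the frame of pan between -0.085 and 0.085 m and z of housing_b in the frame of pan between -0.01 and 0.04 m) and not (x of housing_c in the frame of pan between -0.065 and 0.065 m and y of housing_c in the frame of pan between -0.085 and 0.085 m and z of housing_c in the frame of pan between -0.01 and 0.04 m)) or (not (x of housing_a in the frame of pan between -0.065 and 0.065 m and y of housing_a in the frame of pan between -0.085 and 0.085 m and z of housing_a in the frame of pan between -0.01 and 0.04 m) and (x of housing_b in the frame of pan between -0.065 and 0.065 m and y of housing_b in the frame of pan between -0.085 and 0.085 m and z of housing_b in the frame of pan between -0.01 and 0.04 m) and contact force between the fingers and housing_b below 0.05 N and not (x of housing_c in the frame of pan between -0.065 and 0.065 m and y of housing_c in the frame of pan between -0.085 and 0.085 m and z of housing_c in the frame of pan between -0.01 and 0.04 m)) or (not (x of housing_a in the frame of pan between -0.065 and 0.065 m and y of housing_a in the frame of pan between -0.085 and 0.085 m and z of housing_a in the frame of pan between -0.01 and 0.04 m) and not (x of housing_b in the frame of pan between -0.065 and 0.065 m and y of housing_b in the frame of pan between -0.085 and 0.085 m and z of housing_b in the frame of pan between -0.01 and 0.04 m) and (x of housing_c in the frame of pan between -0.065 and 0.065 m and y of housing_c in the frame of pan between -0.085 and 0.085 m and z of housing_c in the frame of pan between -0.01 and 0.04 m) and contact force between the fingers and housing_c below 0.05 N))), for 0.2 s.
2. two tall housings rest released in the pan ((((x of housing_a in the frame of pan between -0.065 and 0.065 m and y of housing_a in the frame of pan between -0.085 and 0.085 m and z of housing_a in the frame of pan between -0.01 and 0.04 m) and contact force between the fingers and housing_a below 0.05 N and (x of housing_b in the frame of pan between -0.065 and 0.065 m and y of housing_b in the frame of pan between -0.085 and 0.085 m and z of housing_b in the frame of pan between -0.01 and 0.04 m) and contact force between the fingers and housing_b below 0.05 N and not (x of housing_c in the frame of pan between -0.065 and 0.065 m and y of housing_c in the frame of pan between -0.085 and 0.085 m and z of housing_c in the frame of pan between -0.01 and 0.04 m)) or ((x of housing_a in the frame of pan between -0.065 and 0.065 m and y of housing_a in the frame of pan between -0.085 and 0.085 m and z of housing_a in the frame of pan between -0.01 and 0.04 m) and contact force between the fingers and housing_a below 0.05 N and not (x of housing_b in the frame of pan between -0.065 and 0.065 m and y of housing_b in the frame of pan between -0.085 and 0.085 m and z of housing_b in the frame of pan between -0.01 and 0.04 m) and (x of housing_c in the frame of pan between -0.065 and 0.065 m and y of housing_c in the frame of pan between -0.085 and 0.085 m and z of housing_c in the frame of pan between -0.01 and 0.04 m) and contact force between the fingers and housing_c below 0.05 N) or (not (x of housing_a in the frame of pan between -0.065 and 0.065 m and y of housing_a in the frame of pan between -0.085 and 0.085 m and z of housing_a in the frame of pan between -0.01 and 0.04 m) and (x of housing_b in the frame of pan between -0.065 and 0.065 m and y of housing_b in the frame of pan between -0.085 and 0.085 m and z of housing_b in the frame of pan between -0.01 and 0.04 m) and contact force between the fingers and housing_b below 0.05 N and (x of housing_c in the frame of pan between -0.065 and 0.065 m and y of housing_c in the frame of pan between -0.085 and 0.085 m and z of housing_c in the frame of pan between -0.01 and 0.04 m) and contact force between the fingers and housing_c below 0.05 N))), for 0.2 s.
At the end, for the whole second after the job is handed in: Pan at rest, floor and pointer 55 to 77 mm above the table (the black mark and 2 mm either way); two or three tall housings in it (underside centre within 65 mm in x, 85 mm in y, under 40 mm above its floor); any tall housing not in it within 20 mm of its start (height (world z) of pan between 0.055 and 0.077 m and linear speed of pan below 0.01 m/s and ((x of housing_a in the frame of pan between -0.065 and 0.065 m and y of housing_a in the frame of pan between -0.085 and 0.085 m and z of housing_a in the frame of pan between -0.01 and 0.04 m and x of housing_b in the frame of pan between -0.065 and 0.065 m and y of housing_b in the frame of pan between -0.085 and 0.085 m and z of housing_b in the frame of pan between -0.01 and 0.04 m) or (x of housing_a in the frame of pan between -0.065 and 0.065 m and y of housing_a in the frame of pan between -0.085 and 0.085 m and z of housing_a in the frame of pan between -0.01 and 0.04 m and x of housing_c in the frame of pan between -0.065 and 0.065 m and y of housing_c in the frame of pan between -0.085 and 0.085 m and z of housing_c in the frame of pan between -0.01 and 0.04 m) or (x of housing_b in the frame of pan between -0.065 and 0.065 m and y of housing_b in the frame of pan between -0.085 and 0.085 m and z of housing_b in the frame of pan between -0.01 and 0.04 m and x of housing_c in the frame of pan between -0.065 and 0.065 m and y of housing_c in the frame of pan between -0.085 and 0.085 m and z of housing_c in the frame of pan between -0.01 and 0.04 m)) and ((x of housing_a in the frame of pan between -0.065 and 0.065 m and y of housing_a in the frame of pan between -0.085 and 0.085 m and z of housing_a in the frame of pan between -0.01 and 0.04 m) or distance of housing_a from where it was at the start of the episode below 0.02 m) and ((x of housing_b in the frame of pan between -0.065 and 0.065 m and y of housing_b in the frame of pan between -0.085 and 0.085 m and z of housing_b in the frame of pan between -0.01 and 0.04 m) or distance of housing_b from where it was at the start of the episode below 0.02 m) and ((x of housing_c in the frame of pan between -0.065 and 0.065 m and y of housing_c in the frame of pan between -0.085 and 0.085 m and z of housing_c in the frame of pan between -0.01 and 0.04 m) or distance of housing_c from where it was at the start of the episode below 0.02 m)); the robot touches nothing.
It also fails if it takes over 72 s, if anything falls off the work surface, if the arm or the gripper's body presses on something with over 40 N, if the wrist force passes 120 N, or if a joint passes its speed limit or range.

## Working session

There is one attempt and no reset: what is moved stays moved. The work goes in short steps, Python scripts to look and compute and a shell command to move; the robot and the scene stay as the last step left them, time stands still between calls to the robot, and variables do not carry over. Pictures are saved under pics/ and viewed, and the job is handed in when it is done.

```bash
ls; mkdir -p pics; cat > h.py <<'E'
import numpy as np, cv2
from bench import bot, viewer, job
from scipy.spatial.transform import Rotation as R
def snap(n,f=None):
    c=viewer.read_camera(n)
    if f: cv2.imwrite('pics/'+f,cv2.cvtColor(c['img'],cv2.COLOR_RGB2BGR)); np.savez('/tmp/'+n+'.npz',**{k:v for k,v in c.items()})
    return c
E
python3 - <<'E'
from h import *
for n in('top','side'):
    c=snap(n,n+'0.png'); print({k:v for k,v in c.items() if k not in('img','range_z')})
print(bot.get_obs(),bot.hold_point_z)
E
```

```text
pics
{'fov_y': 43.823803194957215, 'cx': 320.8093260279626, 'cy': 205.6225265386364, 'xyz': array([0.52439682, 0.03279655, 1.10165784]), 'attitude': array([ 0.07902259, -0.08807058, -1.59526772])}
{'fov_y': 54.42445267074041, 'cx': 320.1145343406042, 'cy': 203.27368498001158, 'xyz': array([0.51362871, 0.76962881, 0.50934085]), 'attitude': array([ 0.10163002, -1.54922426, -2.61139369])}
{'time': 0.1, 'q': array([1.10801561e+00, 2.41331152e-01, 3.87064674e-03, 1.33521639e+00,
       3.94186711e-05, 1.57079135e+00]), 'qvel': array([-0.00044876, -0.00041803,  0.00180041, -0.00066865, -0.00203518,
        0.00134456]), 'tau': array([ 1.36186541e-04, -3.73137975e+01,  2.53009880e+01,  1.08266511e-02,
       -3.62500771e-06, -2.34097166e-05]), 'tcp_pos': array([0.22295538, 0.44690562, 0.23050969]), 'eef_rot': array([-7.20349173e-01, -3.05740783e+00,  2.86062522e-03]), 'contact_force': array([ 0.71226259, -0.09791246, -0.40331837]), 'moment': array([-0.01179514,  0.01713101,  0.03165607]), 'gripper_width': 0.9983129042587797} 0.0187
```

View pics/top0.png

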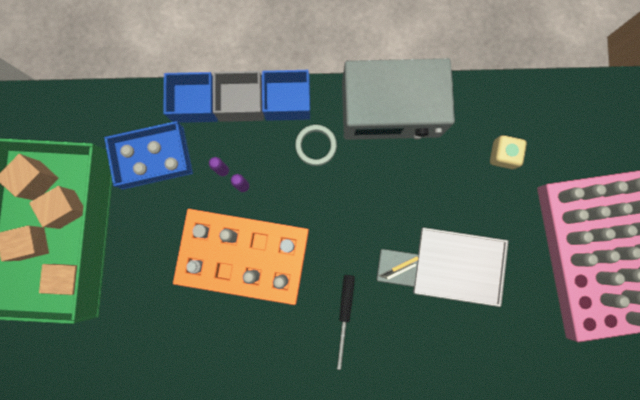

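View pics/side0.png

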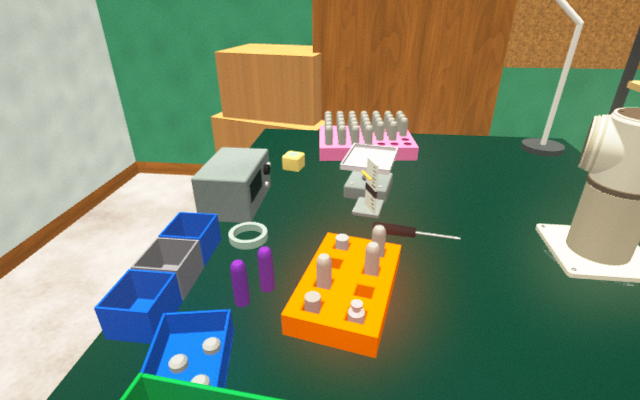

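Top view: the orange tray is at about (175–308, 210–303), with tall candidates near (228,236), (250,276), (281,281) and lower objects at (199,231), (193,266), (287,245). The purple look-alikes are at (217,163) and (239,182), and the pan is at (460,267). The side view shows three tall grey domes at (324,270), (373,258), (379,240), and short ones at (342,242), (313,300), (357,308). Next I'll measure these from depth.

```bash
cat >> h.py <<'E'
def cloud(c):
    h,w=c['range_z'].shape; f=h/2/np.tan(np.radians(c['fov_y'])/2)
    u,v=np.meshgrid(np.arange(w),np.arange(h)); d=c['range_z']
    P=np.stack([(u-c['cx'])/f*d,-(v-c['cy'])/f*d,-d],-1)
    return P@R.from_rotvec(c['attitude']).as_matrix().T+c['xyz']
def project(c,X):
    f=200/np.tan(np.radians(c['fov_y'])/2)
    p=R.from_rotvec(c['attitude']).inv().apply(np.atleast_2d(X)-c['xyz'])
    return np.stack([c['cx']+f*p[:,0]/-p[:,2],c['cy']-f*p[:,1]/-p[:,2]],-1)
E
python3 - <<'E'
from h import *
for n in('top','side'):
    c=dict(np.load('/tmp/'+n+'.npz')); P=cloud(c)
    T=[(350,200),(400,340),(600,130),(130,350),(300,20)] if n=='top' else [(450,350),(450,300),(300,150),(500,200),(420,220)]
    for u,v in T: print(n,u,v,P[v,u].round(4),c['img'][v,u])
    print(project(c,[[0.223,.447,.231],[0,0,0]]))
    if n=='top':
        for u,v in [(199,231),(228,236),(287,245),(193,266),(250,276),(281,281),(260,241),(224,271),(217,163),(460,267),(412,260)]: print(u,v,P[v,u].round(4))
    else:
        for u,v in [(324,258),(373,244),(379,230),(342,238),(313,297),(357,303),(367,175)]: print(u,v,P[v,u].round(4))
t=cv2.imread('pics/top0.png');s=cv2.imread('pics/side0.png')
cv2.imwrite('pics/c1.png',cv2.resize(t[200:310,165:315],None,fx=5,fy=5,interpolation=cv2.INTER_CUBIC))
cv2.imwrite('pics/c2.png',cv2.resize(s[215:355,270:410],None,fx=4,fy=4,interpolation=cv2.INTER_CUBIC))
cv2.imwrite('pics/c3.png',cv2.resize(s[130:230,320:420],None,fx=5,fy=5,interpolation=cv2.INTER_CUBIC))
E
```

```text
top 350 200 [ 6.524e-01 -4.050e-02  3.000e-04] [41 73 60]
top 400 340 [ 0.3444 -0.1389  0.0004] [34 66 54]
top 600 130 [ 0.7983 -0.6148 -0.0025] [33 65 54]
top 130 350 [0.3391 0.4444 0.001 ] [41 70 54]
top 300 20 [ 1.4553  0.0817 -0.7586] [171 161 151]
[[ 75.53467403 446.42942022]
 [340.79244002 510.12447076]]
199 231 [0.5882 0.281  0.0627]
228 236 [0.5742 0.2135 0.102 ]
287 245 [0.5541 0.0977 0.0662]
193 266 [0.516  0.2915 0.0706]
250 276 [0.4935 0.1702 0.1022]
281 281 [0.482  0.1088 0.1018]
260 241 [0.5661 0.1604 0.0084]
224 271 [0.5028 0.2401 0.0061]
217 163 [0.7258 0.2372 0.0906]
460 267 [ 0.5001 -0.2504  0.0975]
412 260 [ 0.5166 -0.155   0.0955]
side 450 350 [3.618e-01 3.102e-01 1.000e-04] [41 90 69]
side 450 300 [0.3426 0.192  0.0006] [46 83 59]
side 300 150 [ 0.7552 -0.5603 -0.0037] [36 89 62]
side 500 200 [ 0.1375 -0.2359 -0.0021] [32 87 62]
side 420 220 [ 0.3694 -0.0947  0.0017] [58 88 67]
[[655.18464326 311.80943973]
 [595.22030153 252.66370784]]
324 258 [0.5761 0.2253 0.1019]
373 244 [0.4919 0.1745 0.1033]
379 230 [0.4804 0.1213 0.1006]
342 238 [0.5531 0.1014 0.0631]
313 297 [0.5876 0.2845 0.065 ]
357 303 [0.5148 0.2945 0.0691]
367 175 [ 0.5081 -0.14    0.0983]
```

View pics/c1.png

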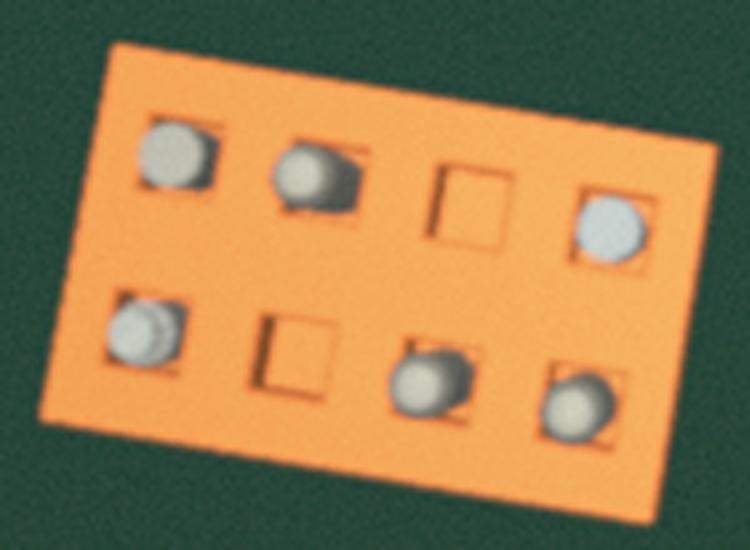

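View pics/c2.png

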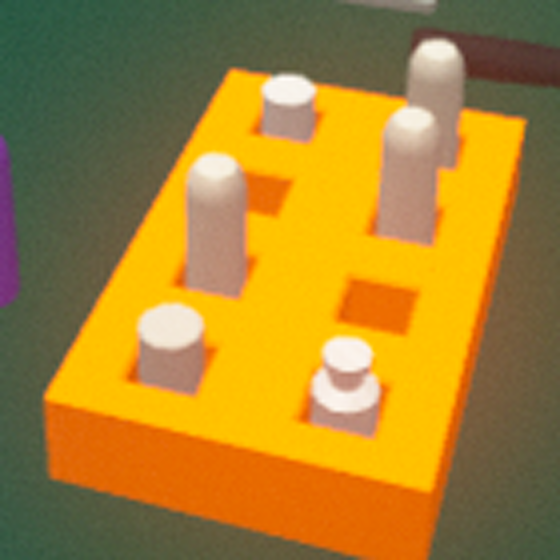

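View pics/c3.png

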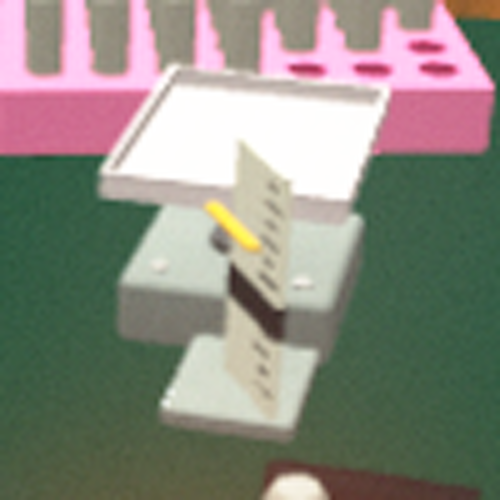

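Tall housings sought at top pixels (228,236), (250,276), (281,281), all domed with tops at about 102 mm. Things that could be mistaken for them:
- Slugs at (199,231), (287,245) and (193,266, knobbed), tops 63–70 mm.
- Purple look-alikes at (217,163) and (239,182).
- Pink-rack pegs at about (600,220).
- Discs in the blue box.

The crops confirm the three grey domes, and show the pointer above the black band.

```bash
cat > fit.py <<'E'
from h import *
from scipy.optimize import least_squares
T=dict(np.load('/tmp/top.npz'));S=dict(np.load('/tmp/side.npz'));PT=cloud(T);PS=cloud(S)
def rect(P,c,mask):
    p=P[mask][:,:2]; r=cv2.minAreaRect((p*1000).astype(np.float32)); return r
hsv=cv2.cvtColor(T['img'],cv2.COLOR_RGB2HSV)
m=(PT[...,2]>.035)&(PT[...,2]<.055)&(abs(PT[...,0]-.53)<.12)&(abs(PT[...,1]-.19)<.15)&(hsv[...,1]>120)&(hsv[...,0]<25)
m=cv2.erode(m.astype(np.uint8),np.ones((3,3)))>0
print('tray',rect(PT,T,m),PT[m][:,2].mean())
for n,x,y in[('1',.574,.2135),('2',.4935,.170),('3',.482,.1088)]:
    for nm,Pc in(('top',[PT]),('side',[PS]),('both',[PT,PS])):
        q=np.concatenate([P[(np.hypot(P[...,0]-x,P[...,1]-y)<.03)&(P[...,2]>.05)&(P[...,2]<.087)] for P in Pc])
        r=least_squares(lambda a:np.hypot(q[:,0]-a[0],q[:,1]-a[1])-.014,[x,y],loss='soft_l1',f_scale=.002)
        print(n,nm,len(q),r.x.round(4))
for P,n in((PT,'t'),(PS,'s')):
    m=(abs(P[...,0]-.5)<.09)&(abs(P[...,1]+.25)<.11)&(P[...,2]>.085)&(P[...,2]<.13)
    z=P[...,2][m]; print('pan',n,rect(P,T,m),np.percentile(z,[5,50,95]).round(4))
E
python3 fit.py
```

```text
tray ((534.636474609375, 198.75379943847656), (256.7108154296875, 155.48475646972656), 78.89869689941406) 0.04442846063373647
1 top 42 [0.5774 0.2219]
1 side 246 [0.5769 0.22  ]
1 both 288 [0.5771 0.2203]
2 top 28 [0.4918 0.1753]
2 side 240 [0.4914 0.1734]
2 both 268 [0.4914 0.1736]
3 top 17 [0.4802 0.1146]
3 side 129 [0.4797 0.1127]
3 both 146 [0.4797 0.1129]
pan t ((503.7574157714844, -237.48565673828125), (193.75311279296875, 130.09164428710938), 79.88128662109375) [0.0957 0.0989 0.1102]
pan s ((502.90020751953125, -238.52545166015625), (195.94821166992188, 130.3616943359375), 79.56915283203125) [0.0964 0.0984 0.1099]
```

```bash
cat >> h.py <<'E'
def plan(pos=None,yaw=None):
    """yaw: desired world angle (deg) of tool y axis (mod 180). prints total twist z, then dp (cm) along tool axes after the turn"""
    o=bot.get_obs(); M=R.from_rotvec(o['eef_rot']).as_matrix()
    cur=np.degrees(np.arctan2(M[1,1],M[0,1])); print('tcp',o['tcp_pos'].round(4),'tool x',M[:,0].round(3),'y',M[:,1].round(3),'z',M[:,2].round(3),'yawY',cur.round(2),'w',round(o['gripper_width'],3),'F',o['contact_force'].round(2),'q',o['q'].round(3),'t',round(o['time'],2))
    tw=0
    if yaw is not None:
        d=(yaw-cur+90)%180-90; tw=-np.radians(d); print('twist z rad',tw.round(4))
    # level correction
    if pos is not None:
        N=M@R.from_rotvec([0,0,tw]).as_matrix(); print('dp cm after twist',((np.array(pos)-o['tcp_pos'])@N*100).round(2))
E
python3 -c "
from h import *
plan([.4797,.1129,.20],-11.0)"
```

```text
tcp [0.223  0.4469 0.2305] tool x [-0.895  0.446  0.   ] y [ 0.446  0.895 -0.002] z [-0.001 -0.002 -1.   ] yawY 63.48 w 0.998 F [ 0.71 -0.1  -0.4 ] q [1.108 0.241 0.004 1.335 0.    1.571] t 0.1
twist z rad 1.3
dp cm after twist [-27.88  31.58   3.08]
```

```bash
python3 -m handwheel '{"claw":[-0.2,-0.2,-0.2,-0.2,-0.2],"dp":[[0,0,0],[0,0,0],[0,0,0],[0,0,0],[0,0,0]],"twist":[[0,0,0.12],[0,0,0.12],[0,0,0.12],[0,0,0.12],[0,0,0.12]]}' 40
python3 -m handwheel '{"claw":[-0.2,-0.2,-0.2,-0.2,-0.2],"dp":[[0,0,0],[0,0,0],[0,0,0],[0,0,0],[0,0,0]],"twist":[[0,0,0.12],[0,0,0.12],[0,0,0.12],[0,0,0.12],[0,0,0.12]]}'
python3 -m handwheel '{"claw":[-0.2,-0.2,-0.2],"dp":[[0,0,0],[0,0,0],[0,0,0]],"twist":[[0,0,0.1],[0,0,0],[0,0,0]]}'
python3 -c "
from h import *
plan([.4797,.1129,.20],-11.0)"
```

```text
time: 0.52
tcp_pos: [0.2231, 0.4471, 0.2308]
eef_rot: [1.6, 2.704, -0.002]
contact_force: [-0.6, 1.6, 0.5]
gripper_width: 0.6
time: 0.93
tcp_pos: [0.2231, 0.4471, 0.2308]
eef_rot: [2.327, 2.11, -0.002]
contact_force: [-0.2, 0.7, 0.4]
gripper_width: 0.601
time: 1.18
tcp_pos: [0.2231, 0.4472, 0.2309]
eef_rot: [2.421, 2.001, -0.001]
contact_force: [-0.1, 0.6, 0.5]
gripper_width: 0.598
tcp [0.2231 0.4472 0.2309] tool x [ 0.188  0.982 -0.001] y [ 0.982 -0.188 -0.   ] z [-0.    -0.001 -1.   ] yawY -10.85 w 0.598 F [-0.07  0.57  0.46] q [ 1.108  0.241  0.004  1.335 -0.     2.868] t 1.18
twist z rad 0.0026
dp cm after twist [-27.92  31.57   3.11]
```

```bash
python3 -m handwheel '{"claw":[-0.2,-0.2,-0.2,-0.2,-0.2],"dp":[[-2,2.26,0],[-2,2.26,0],[-2,2.26,0],[-2,2.26,0],[-2,2.26,0]],"twist":[[0,0,0],[0,0,0],[0,0,0],[0,0,0],[0,0,0]]}'
python3 -m handwheel '{"claw":[-0.2,-0.2,-0.2,-0.2,-0.2],"dp":[[-2,2.26,0],[-2,2.26,0],[-2,2.26,0],[-2,2.26,0],[-2,2.26,0]],"twist":[[0,0,0],[0,0,0],[0,0,0],[0,0,0],[0,0,0]]}'
python3 -m handwheel '{"claw":[-0.2,-0.2,-0.2,-0.2,-0.2],"dp":[[-2,2.26,0],[-2,2.26,0],[-2,2.26,0],[-1.9,2.2,0],[0,0,0]],"twist":[[0,0,0],[0,0,0],[0,0,0],[0,0,0],[0,0,0]]}'
python3 -c "
from h import *
plan([.4797,.1129,.056],-11.0)
snap('top','top1.png');snap('side','side1.png')"
```

```text
time: 1.6
tcp_pos: [0.3155, 0.3265, 0.2312]
eef_rot: [2.421, 2.002, -0.0]
contact_force: [0.8, 1.2, -0.2]
gripper_width: 0.596
time: 2.02
tcp_pos: [0.4075, 0.2066, 0.2313]
eef_rot: [-2.422, -2.001, 0.0]
contact_force: [0.3, 0.8, 0.2]
gripper_width: 0.603
time: 2.43
tcp_pos: [0.4826, 0.1097, 0.231]
eef_rot: [2.426, 1.993, 0.0]
contact_force: [0.0, 0.4, -0.4]
gripper_width: 0.599
tcp [0.4826 0.1097 0.231 ] tool x [ 0.194  0.981 -0.001] y [ 0.981 -0.194  0.002] z [ 0.001 -0.002 -1.   ] yawY -11.18 w 0.599 F [ 0.04  0.37 -0.44] q [ 0.225  0.23  -0.01   1.33  -0.002  1.991] t 2.43
twist z rad -0.0031
dp cm after twist [ 0.28 -0.38 17.5 ]
```

View pics/side1.png

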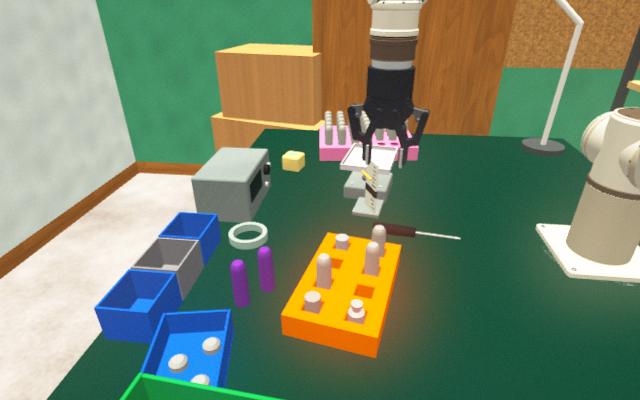

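The gripper hovers over the nearest dome, with its fingers at (370–412,160). Descending.

```bash
python3 -m handwheel '{"claw":[-0.2,-0.2,-0.2,-0.2,-0.2],"dp":[[0.28,-0.38,2],[0,0,2.5],[0,0,2.5],[0,0,2.5],[0,0,0]],"twist":[[0,0,0],[0,0,0],[0,0,0],[0,0,0],[0,0,0]]}'
python3 -m handwheel '{"claw":[-0.2,-0.2,-0.2,-0.2,-0.2],"dp":[[0,0,2],[0,0,2],[0,0,2],[0,0,2],[0,0,0]],"twist":[[0,0,0],[0,0,0],[0,0,0],[0,0,0],[0,0,0]]}'
python3 -c "
from h import *
plan([.4797,.1129,.056],-11.0)"
```

```text
time: 2.95
tcp_pos: [0.4722, 0.117, 0.1317]
eef_rot: [-2.417, -1.999, 0.014]
contact_force: [-1.6, 0.2, 0.4]
gripper_width: 0.601
time: 3.37
tcp_pos: [0.4741, 0.117, 0.0542]
eef_rot: [-2.42, -1.999, 0.008]
contact_force: [-0.8, -0.1, 0.4]
gripper_width: 0.599
tcp [0.4741 0.117  0.0542] tool x [ 0.189  0.982 -0.002] y [ 0.982 -0.189 -0.005] z [-0.006 -0.001 -1.   ] yawY -10.88 w 0.599 F [-0.79 -0.07  0.39] q [ 0.242  0.377 -0.304  0.895  0.     2.002] t 3.37
twist z rad 0.0022
dp cm after twist [-0.3   0.63 -0.18]
```

```bash
python3 -m handwheel '{"claw":[-0.2,-0.2,-0.2],"dp":[[0,0,0],[0,0,0],[0,0,0]],"twist":[[0,0,0],[0,0,0],[0,0,0]]}'
python3 -c "
from h import *
plan([.4797,.1129,.056],-11.0)"
```

```text
time: 3.62
tcp_pos: [0.4782, 0.1174, 0.0582]
eef_rot: [2.422, 1.998, 0.005]
contact_force: [-0.1, 0.9, 0.5]
gripper_width: 0.597
tcp [0.4782 0.1174 0.0582] tool x [0.19  0.982 0.001] y [ 0.982 -0.19   0.003] z [ 0.003  0.001 -1.   ] yawY -10.96 w 0.597 F [-0.12  0.92  0.51] q [ 0.241  0.372 -0.298  0.897  0.     2.003] t 3.62
twist z rad 0.0007
dp cm after twist [-0.41  0.23  0.22]
```

```bash
python3 -m handwheel '{"claw":[-0.2,-0.2,-0.2],"dp":[[-0.4,0.15,0.2],[0,0,0],[0,0,0]],"twist":[[0,0,0],[0,0,0],[0,0,0]]}'
python3 -c "
from h import *
plan([.4797,.1129,.056],-11.0);snap('side','side2.png')"
```

```text
time: 3.87
tcp_pos: [0.4778, 0.1123, 0.0549]
eef_rot: [2.424, 1.997, 0.001]
contact_force: [-0.6, 0.0, -0.2]
gripper_width: 0.599
tcp [0.4778 0.1123 0.0549] tool x [0.191 0.982 0.   ] y [ 0.982 -0.191  0.001] z [ 0.001  0.    -1.   ] yawY -11.03 w 0.599 F [-0.59  0.01 -0.21] q [ 0.231  0.376 -0.304  0.89  -0.     1.994] t 3.87
twist z rad -0.0005
dp cm after twist [ 0.09  0.17 -0.11]
```

View pics/side2.png

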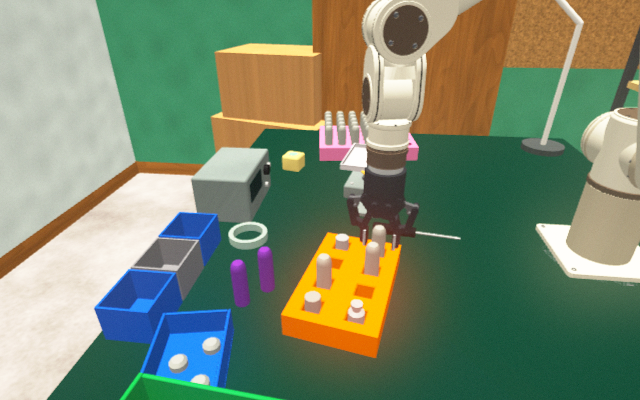

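The fingers straddle the rear dome at (379,240), so I'm closing.

```bash
python3 -m handwheel '{"claw":[0.8,0.8,0.8,0.8,0.8],"dp":[[0,0.15,0],[0,0,0],[0,0,0],[0,0,0],[0,0,0]],"twist":[[0,0,0],[0,0,0],[0,0,0],[0,0,0],[0,0,0]]}' 40
python3 -m handwheel '{"claw":[0.8,0.8,0.8,0.8,0.8],"dp":[[0,0,0],[0,0,-0.5],[0,0,-1],[0,0,-1],[0,0,0]],"twist":[[0,0,0],[0,0,0],[0,0,0],[0,0,0],[0,0,0]]}'
python3 -c "
from h import *
plan([.4797,.1129,.056],-11.0);snap('side','side3.png')"
```

```text
time: 4.33
tcp_pos: [0.4794, 0.1122, 0.0546]
eef_rot: [2.424, 1.998, 0.001]
contact_force: [-0.4, -0.2, 1.1]
gripper_width: 0.313
time: 4.75
tcp_pos: [0.4802, 0.1127, 0.0816]
eef_rot: [2.423, 1.998, 0.005]
contact_force: [0.1, -0.2, -0.7]
gripper_width: 0.316
tcp [0.4802 0.1127 0.0816] tool x [0.191 0.982 0.002] y [ 0.982 -0.191  0.003] z [ 0.003  0.001 -1.   ] yawY -11.0 w 0.316 F [ 0.11 -0.25 -0.67] q [ 0.23   0.345 -0.267  0.956  0.     1.993] t 4.75
twist z rad 0.0001
dp cm after twist [ 0.01 -0.06  2.56]
```

View pics/side3.png

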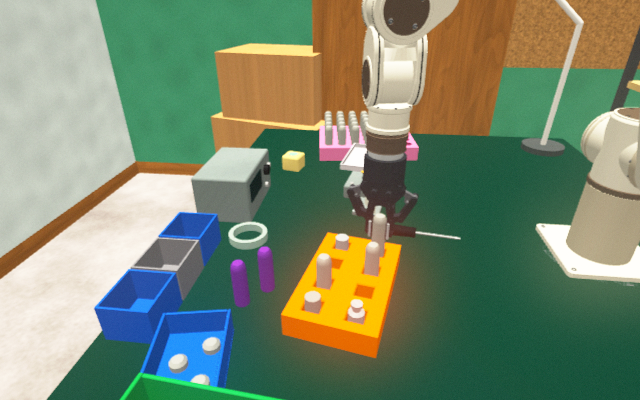

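The housing came up with the gripper (dome now at (380,225)). Lifting clear and carrying it to the pan's -45 mm spot.

```bash
python3 -m handwheel '{"claw":[0.8,0.8,0.8,0.8,0.8],"dp":[[0,0,-2],[0,0,-3],[0,0,-3],[0,0,-3],[0,0,-3]],"twist":[[0,0,0],[0,0,0],[0,0,0],[0,0,0],[0,0,0]]}'
python3 -m handwheel '{"claw":[0.8,0.8],"dp":[[0,0,-0.5],[0,0,0]],"twist":[[0,0,0],[0,0,0]]}'
python3 -c "
from h import *
plan([.4934,-.294,.22],-10.1)"
```

```text
time: 5.22
tcp_pos: [0.4782, 0.1122, 0.2204]
eef_rot: [-2.424, -1.998, 0.002]
contact_force: [0.6, -0.6, -0.8]
gripper_width: 0.312
time: 5.38
tcp_pos: [0.4803, 0.1126, 0.2267]
eef_rot: [2.422, 1.997, 0.007]
contact_force: [0.6, 0.2, -1.2]
gripper_width: 0.314
tcp [0.4803 0.1126 0.2267] tool x [0.191 0.982 0.002] y [ 0.982 -0.191  0.005] z [ 0.005  0.001 -1.   ] yawY -11.0 w 0.314 F [ 0.58  0.23 -1.24] q [ 0.23   0.225 -0.027  1.313  0.     1.993] t 5.38
twist z rad -0.0157
dp cm after twist [-39.8    8.42   0.62]
```

```bash
python3 -m handwheel '{"claw":[0.8,0.8,0.8,0.8,0.8],"dp":[[-1.2,0.25,0],[-2.6,0.55,0],[-2.8,0.6,0],[-2.8,0.6,0],[-2.8,0.6,0]],"twist":[[0,0,-0.016],[0,0,0],[0,0,0],[0,0,0],[0,0,0]]}'
python3 -m handwheel '{"claw":[0.8,0.8,0.8,0.8,0.8],"dp":[[-2.8,0.6,0],[-2.8,0.6,0],[-2.8,0.6,0],[-2.8,0.6,0],[-2.8,0.6,0]],"twist":[[0,0,0],[0,0,0],[0,0,0],[0,0,0],[0,0,0]]}'
python3 -m handwheel '{"claw":[0.8,0.8,0.8,0.8,0.8],"dp":[[-2.8,0.6,0],[-2.8,0.6,0],[-2.8,0.6,0],[-2.8,0.5,0],[-2,0.4,0]],"twist":[[0,0,0],[0,0,0],[0,0,0],[0,0,0],[0,0,0]]}'
python3 -m handwheel '{"claw":[0.8,0.8,0.8,0.8],"dp":[[0,0,0],[0,0,0],[0,0,0],[0,0,0]],"twist":[[0,0,0],[0,0,0],[0,0,0],[0,0,0]]}'
python3 -c "
from h import *
plan([.4934,-.294,.144],-10.1)"
```

```text
time: 5.8
tcp_pos: [0.4814, -0.0133, 0.222]
eef_rot: [-2.405, -2.017, 0.005]
contact_force: [-0.5, -0.6, -0.7]
gripper_width: 0.316
time: 6.22
tcp_pos: [0.4865, -0.1564, 0.2218]
eef_rot: [-2.405, -2.015, 0.003]
contact_force: [1.3, -0.3, -0.8]
gripper_width: 0.312
time: 6.63
tcp_pos: [0.4901, -0.2919, 0.2215]
eef_rot: [-2.407, -2.013, 0.003]
contact_force: [0.3, 0.6, -1.1]
gripper_width: 0.318
time: 6.97
tcp_pos: [0.4911, -0.2889, 0.2233]
eef_rot: [-2.405, -2.018, 0.001]
contact_force: [0.6, 0.2, -1.3]
gripper_width: 0.32
tcp [ 0.4911 -0.2889  0.2233] tool x [0.174 0.985 0.001] y [ 0.985 -0.174 -0.002] z [-0.002  0.001 -1.   ] yawY -10.02 w 0.32 F [ 0.62  0.18 -1.34] q [-0.532  0.385  0.186  1.374  0.     1.214] t 6.97
twist z rad 0.0015
dp cm after twist [-0.47  0.34  7.93]
```

```bash
python3 -m handwheel '{"claw":[0.8,0.8,0.8,0.8,0.8],"dp":[[-0.4,0.3,1.5],[0,0,2],[0,0,2],[0,0,1],[0,0,0]],"twist":[[0,0,0],[0,0,0],[0,0,0],[0,0,0],[0,0,0]]}'
python3 -m handwheel '{"claw":[0.8,0.8,0.8],"dp":[[0,0,0],[0,0,0],[0,0,0]],"twist":[[0,0,0],[0,0,0],[0,0,0]]}'
python3 -c "
from h import *
plan([.4934,-.294,.143],-10.1);snap('side','side4.png');snap('top','top4.png')
t=cv2.imread('pics/top4.png');s=cv2.imread('pics/side4.png')
cv2.imwrite('pics/c4.png',np.hstack([cv2.resize(s[80:230,300:450],(400,400)),cv2.resize(t[180:330,360:510],(400,400))]))"
```

```text
time: 7.38
tcp_pos: [0.4921, -0.2926, 0.1565]
eef_rot: [-2.402, -2.016, 0.003]
contact_force: [-0.8, -0.4, -1.4]
gripper_width: 0.313
time: 7.63
tcp_pos: [0.4947, -0.295, 0.1609]
eef_rot: [2.406, 2.016, 0.001]
contact_force: [0.0, -0.7, -0.9]
gripper_width: 0.319
tcp [ 0.4947 -0.295   0.1609] tool x [ 0.175  0.985 -0.001] y [ 0.985 -0.175  0.003] z [ 0.002 -0.001 -1.   ] yawY -10.06 w 0.319 F [ 0.03 -0.66 -0.9 ] q [-0.538  0.425  0.082  1.225 -0.     1.209] t 7.63
twist z rad 0.0006
dp cm after twist [ 0.08 -0.15  1.79]
```

View pics/c4.png

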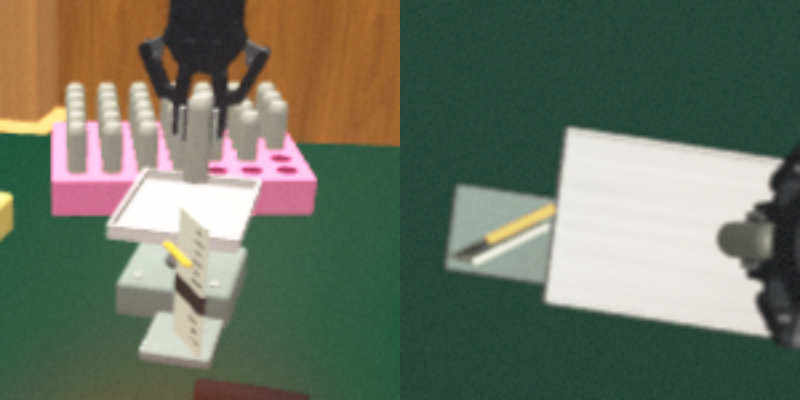

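The crop shows the housing held upright over the far end of the pan, well inside the rim. Lowering gently.

```bash
python3 -m handwheel '{"claw":[0.8,0.8,0.8,0.8,0.8],"dp":[[0,0,0.6],[0,0,0.6],[0,0,0.5],[0,0,0],[0,0,0]],"twist":[[0,0,0],[0,0,0],[0,0,0],[0,0,0],[0,0,0]]}'
python3 -m handwheel '{"claw":[0.8,0.8,0.8],"dp":[[0,0,0.2],[0,0,0],[0,0,0]],"twist":[[0,0,0],[0,0,0],[0,0,0]]}'
python3 -c "
from h import *
plan([.4934,-.294,.143],-10.1)"
```

```text
time: 8.15
tcp_pos: [0.4932, -0.2944, 0.1414]
eef_rot: [-2.407, -2.016, 0.001]
contact_force: [-0.5, -0.2, -1.3]
gripper_width: 0.317
time: 8.4
tcp_pos: [0.4938, -0.2947, 0.1403]
eef_rot: [2.408, 2.018, 0.0]
contact_force: [0.5, 0.4, -0.9]
gripper_width: 0.314
tcp [ 0.4938 -0.2947  0.1403] tool x [ 0.175  0.985 -0.   ] y [ 0.985 -0.175  0.   ] z [ 0. -0. -1.] yawY -10.08 w 0.314 F [ 0.49  0.39 -0.87] q [-0.538  0.44   0.049  1.18  -0.     1.209] t 8.4
twist z rad 0.0003
dp cm after twist [ 0.06 -0.05 -0.27]
```

```bash
cat >> h.py <<'E'
def pan():
    for n in('top','side'):
        c=snap(n); P=cloud(c)
        d=P[...,:2]-[.5014,-.2498]; a=np.radians(-10.1); x=d@[np.cos(a),np.sin(a)]; y=d@[-np.sin(a),np.cos(a)]
        m=(abs(x)<.055)&(y>.0)&(y<.07)&(P[...,2]>.04)&(P[...,2]<.125); z=P[...,2][m]
        h,b=np.histogram(z,np.arange(.04,.126,.001)); k=h.argmax(); s=z[abs(z-b[k]-.0005)<.003]
        print(n,'pan floor',s.mean().round(4),len(s))
    return
E
python3 -c "
from h import *
pan()"
```

```text
top pan floor 0.0953 1708
side pan floor 0.0945 226
```

```bash
python3 -m handwheel '{"claw":[0.8,0.8,0.8,0.8],"dp":[[0,0,0.4],[0,0,0.4],[0,0,0.2],[0,0,0]],"twist":[[0,0,0],[0,0,0],[0,0,0],[0,0,0]]}'
python3 -c "
from h import *
plan();pan()"
python3 -m handwheel '{"claw":[0.3,0.1,-0.1,-0.3,-0.3],"dp":[[0,0,0],[0,0,0],[0,0,0],[0,0,0],[0,0,0]],"twist":[[0,0,0],[0,0,0],[0,0,0],[0,0,0],[0,0,0]]}'
python3 -c "
from h import *
plan();pan();snap('side','side5.png')"
```

```text
time: 8.83
tcp_pos: [0.4935, -0.2945, 0.1296]
eef_rot: [-2.407, -2.017, 0.0]
contact_force: [-0.2, -0.3, -0.3]
gripper_width: 0.317
tcp [ 0.4935 -0.2945  0.1296] tool x [0.175 0.985 0.   ] y [ 0.985 -0.175 -0.001] z [-0.001  0.    -1.   ] yawY -10.08 w 0.317 F [-0.17 -0.27 -0.27] q [-0.538  0.448  0.032  1.156  0.     1.209] t 8.83
top pan floor 0.0845 1673
side pan floor 0.084 223
time: 9.35
tcp_pos: [0.4938, -0.2947, 0.1304]
eef_rot: [2.408, 2.017, 0.0]
contact_force: [-1.1, 0.2, -0.2]
gripper_width: 0.649
tcp [ 0.4938 -0.2947  0.1304] tool x [ 0.175  0.985 -0.   ] y [ 0.985 -0.175  0.   ] z [ 0. -0. -1.] yawY -10.09 w 0.649 F [-1.09  0.17 -0.18] q [-0.538  0.447  0.033  1.157 -0.     1.209] t 9.35
top pan floor 0.0838 1632
side pan floor 0.0836 226
```

View pics/side5.png

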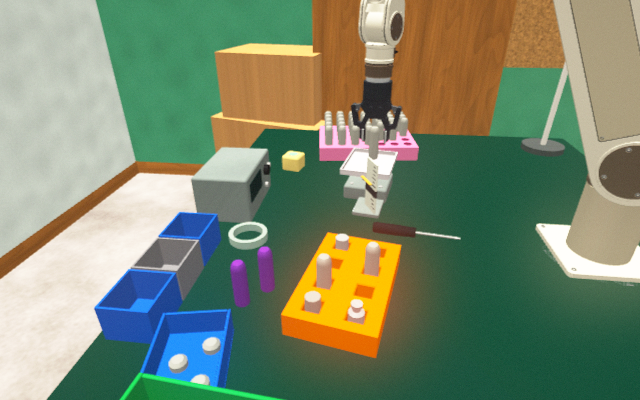

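The housing stands in the pan, dome at (374,130), and the pointer has dropped a step (floor at about 83.7 mm). Lifting off straight up and going for housing 2.

```bash
python3 -m handwheel '{"claw":[-0.3,-0.3,-0.3,-0.3,-0.3],"dp":[[0,0,-1],[0,0,-2.5],[0,0,-3],[0,0,-3],[0,0,-2.5]],"twist":[[0,0,0],[0,0,0],[0,0,0],[0,0,0],[0,0,0]]}'
python3 -m handwheel '{"claw":[-0.3,-0.3,-0.3],"dp":[[0,0,0],[0,0,0],[0,0,0]],"twist":[[0,0,-0],[0,0,0],[0,0,0]]}'
python3 -c "
from h import *
plan([.4914,.1736,.25],-11.0);pan();snap('top','top6.png')"
```

```text
time: 9.92
tcp_pos: [0.494, -0.2948, 0.2534]
eef_rot: [2.406, 2.016, 0.001]
contact_force: [0.2, -0.5, -0.4]
gripper_width: 0.649
time: 10.17
tcp_pos: [0.4936, -0.2946, 0.2504]
eef_rot: [2.408, 2.018, -0.0]
contact_force: [-0.7, -0.4, -1.0]
gripper_width: 0.652
tcp [ 0.4936 -0.2946  0.2504] tool x [ 0.175  0.985 -0.   ] y [ 0.985 -0.175  0.   ] z [ 0. -0. -1.] yawY -10.08 w 0.652 F [-0.72 -0.37 -0.98] q [-0.538  0.386  0.257  1.442 -0.     1.209] t 10.17
twist z rad 0.016
dp cm after twist [ 4.592e+01 -9.150e+00  4.000e-02]
top pan floor 0.0844 1683
side pan floor 0.0835 221
```

View pics/top6.png

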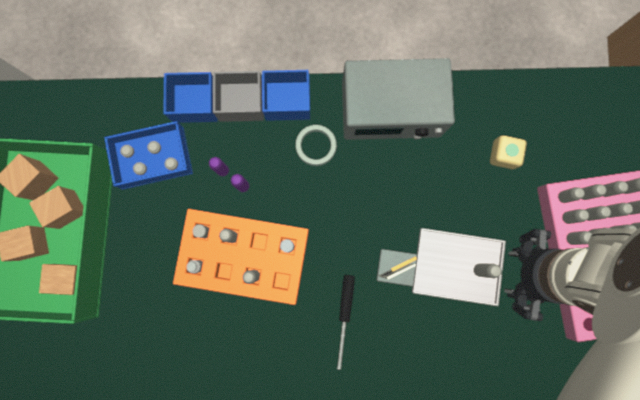

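The first housing stands in the pan at (487,270), its hole at (281,281) is empty, and the others are undisturbed.

```bash
python3 -m handwheel '{"claw":[-0.2,-0.2,-0.2,-0.2,-0.2],"dp":[[1.5,-0.3,0],[3,-0.6,0],[3.2,-0.64,0],[3.2,-0.64,0],[3.2,-0.64,0]],"twist":[[0,0,0.016],[0,0,0],[0,0,0],[0,0,0],[0,0,0]]}'
python3 -m handwheel '{"claw":[-0.2,-0.2,-0.2,-0.2,-0.2],"dp":[[3.2,-0.64,0],[3.2,-0.64,0],[3.2,-0.64,0],[3.2,-0.64,0],[3.2,-0.64,0]],"twist":[[0,0,0],[0,0,0],[0,0,0],[0,0,0],[0,0,0]]}'
python3 -m handwheel '{"claw":[-0.2,-0.2,-0.2,-0.2,-0.2],"dp":[[3.2,-0.64,0],[3.2,-0.64,0],[3.2,-0.64,0],[3.2,-0.64,0],[3,-0.55,0]],"twist":[[0,0,0],[0,0,0],[0,0,0],[0,0,0],[0,0,0]]}'
python3 -m handwheel '{"claw":[-0.2,-0.2,-0.2,-0.2,-0.2],"dp":[[0,0,0],[0,0,0],[0,0,0],[0,0,0],[0,0,0]],"twist":[[0,0,0],[0,0,0],[0,0,0],[0,0,0],[0,0,0]]}'
python3 -c "
from h import *
plan([.4914,.1736,.055],-11.0)"
```

```text
time: 10.73
tcp_pos: [0.4918, -0.1495, 0.249]
eef_rot: [-2.423, -1.996, 0.002]
contact_force: [-0.1, 0.5, 0.6]
gripper_width: 0.599
time: 11.15
tcp_pos: [0.4909, 0.0138, 0.2493]
eef_rot: [-2.423, -1.997, 0.003]
contact_force: [-0.2, 0.3, -0.4]
gripper_width: 0.6
time: 11.57
tcp_pos: [0.4905, 0.1749, 0.2492]
eef_rot: [-2.423, -1.998, 0.003]
contact_force: [1.2, -0.1, 0.2]
gripper_width: 0.604
time: 11.98
tcp_pos: [0.4915, 0.172, 0.2501]
eef_rot: [2.426, 1.996, -0.001]
contact_force: [0.4, 0.0, -0.2]
gripper_width: 0.6
tcp [0.4915 0.172  0.2501] tool x [ 0.193  0.981 -0.   ] y [ 0.981 -0.193 -0.   ] z [-0. -0. -1.] yawY -11.11 w 0.6 F [ 0.38  0.01 -0.16] q [ 0.337  0.275  0.1    1.396 -0.     2.102] t 11.98
twist z rad -0.0019
dp cm after twist [ 0.16 -0.03 19.51]
```

```bash
python3 -m handwheel '{"claw":[-0.2,-0.2,-0.2,-0.2,-0.2],"dp":[[0.1,0,2],[0,0,3],[0,0,3],[0,0,3],[0,0,2]],"twist":[[0,0,0],[0,0,0],[0,0,0],[0,0,0],[0,0,0]]}'
python3 -m handwheel '{"claw":[-0.2,-0.2,-0.2,-0.2,-0.2],"dp":[[0,0,2],[0,0,2],[0,0,1.5],[0,0,1],[0,0,0]],"twist":[[0,0,0],[0,0,0],[0,0,0],[0,0,0],[0,0,0]]}'
python3 -m handwheel '{"claw":[-0.2,-0.2,-0.2],"dp":[[0,0,0],[0,0,0],[0,0,0]],"twist":[[0,0,0],[0,0,0],[0,0,0]]}'
python3 -c "
from h import *
plan([.4914,.1736,.055],-11.0);snap('side','side7.png')"
```

```text
time: 12.4
tcp_pos: [0.4904, 0.1726, 0.1178]
eef_rot: [-2.426, -1.995, 0.004]
contact_force: [0.3, -0.2, -0.8]
gripper_width: 0.602
time: 12.82
tcp_pos: [0.4901, 0.1728, 0.0533]
eef_rot: [-2.425, -1.995, 0.006]
contact_force: [0.1, -0.4, -0.2]
gripper_width: 0.604
time: 13.07
tcp_pos: [0.4928, 0.1745, 0.0566]
eef_rot: [2.424, 1.997, 0.004]
contact_force: [-0.3, 0.4, 0.3]
gripper_width: 0.6
tcp [0.4928 0.1745 0.0566] tool x [0.191 0.982 0.001] y [ 0.982 -0.191  0.002] z [ 0.002  0.001 -1.   ] yawY -11.02 w 0.6 F [-0.27  0.41  0.3 ] q [ 0.34   0.426 -0.218  0.925  0.     2.103] t 13.07
twist z rad -0.0004
dp cm after twist [-0.11 -0.12  0.16]
```

View pics/side7.png

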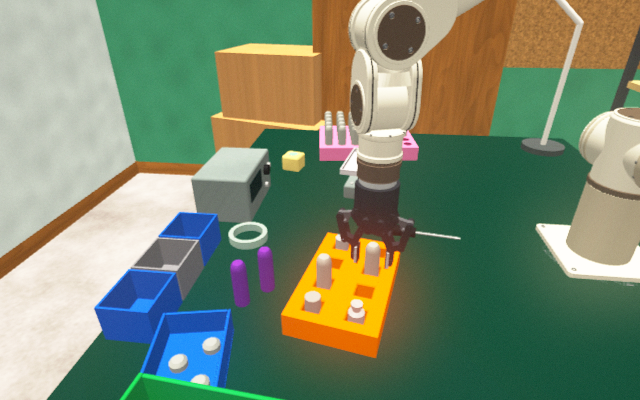

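The fingers straddle the dome at (373,258). Gripping and lifting.

```bash
python3 -m handwheel '{"claw":[-0.2,0.8,0.8,0.8,0.8],"dp":[[0,-0.05,0.1],[0,0,0],[0,0,0],[0,0,0],[0,0,0]],"twist":[[0,0,0],[0,0,0],[0,0,0],[0,0,0],[0,0,0]]}' 40
python3 -c "
from h import *
plan()"
python3 -m handwheel '{"claw":[0.8,0.8,0.8,0.8,0.8],"dp":[[0,0,0],[0,0,-1],[0,0,-1.5],[0,0,-2],[0,0,-3]],"twist":[[0,0,0],[0,0,0],[0,0,0],[0,0,0],[0,0,0]]}'
python3 -m handwheel '{"claw":[0.8,0.8,0.8,0.8,0.8],"dp":[[0,0,-3],[0,0,-3],[0,0,-3],[0,0,-3],[0,0,0]],"twist":[[0,0,0],[0,0,0],[0,0,0],[0,0,0],[0,0,0]]}'
python3 -m handwheel '{"claw":[0.8,0.8,0.8],"dp":[[0,0,0],[0,0,0],[0,0,0]],"twist":[[0,0,0],[0,0,0],[0,0,0]]}'
python3 -c "
from h import *
plan([.5014,-.2498,.25],-10.1);snap('side','side8.png')"
```

```text
time: 13.53
tcp_pos: [0.4913, 0.1745, 0.0547]
eef_rot: [2.424, 1.998, 0.001]
contact_force: [-0.4, -1.8, 3.5]
gripper_width: 0.315
tcp [0.4913 0.1745 0.0547] tool x [0.191 0.982 0.   ] y [ 0.982 -0.191  0.   ] z [ 0.001  0.    -1.   ] yawY -10.99 w 0.315 F [-0.35 -1.85  3.45] q [ 0.341  0.427 -0.221  0.922  0.     2.104] t 13.53
time: 13.95
tcp_pos: [0.4891, 0.1736, 0.1281]
eef_rot: [-2.423, -1.997, 0.009]
contact_force: [-0.3, -0.4, -1.2]
gripper_width: 0.317
time: 14.37
tcp_pos: [0.494, 0.1754, 0.2564]
eef_rot: [2.421, 1.996, 0.017]
contact_force: [0.3, 0.2, 0.8]
gripper_width: 0.316
time: 14.62
tcp_pos: [0.4902, 0.174, 0.2478]
eef_rot: [-2.423, -1.998, 0.005]
contact_force: [-0.5, 0.2, -2.1]
gripper_width: 0.314
tcp [0.4902 0.174  0.2478] tool x [ 0.191  0.982 -0.002] y [ 0.982 -0.191 -0.003] z [-0.003 -0.001 -1.   ] yawY -11.0 w 0.314 F [-0.48  0.23 -2.1 ] q [ 0.341  0.277  0.097  1.393 -0.     2.104] t 14.62
twist z rad -0.0157
dp cm after twist [-41.53   8.54  -0.18]
```

View pics/side8.png

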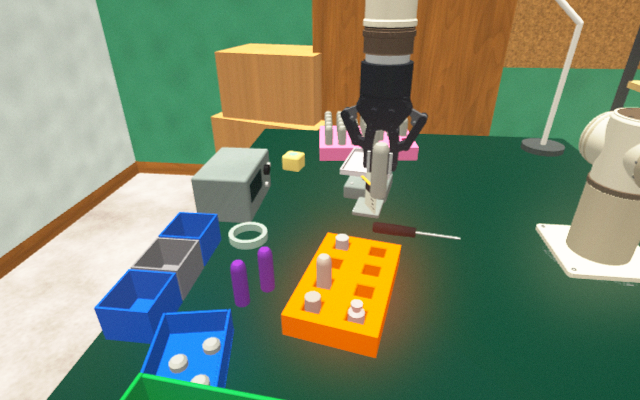

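The second housing is held at (380,170). Carrying it to the pan centre.

```bash
python3 -m handwheel '{"claw":[0.8,0.8,0.8,0.8,0.8],"dp":[[-1.5,0.3,0],[-2.8,0.58,0],[-2.8,0.58,0],[-2.8,0.58,0],[-2.8,0.58,0]],"twist":[[0,0,-0.016],[0,0,0],[0,0,0],[0,0,0],[0,0,0]]}'
python3 -m handwheel '{"claw":[0.8,0.8,0.8,0.8,0.8],"dp":[[-2.8,0.58,0],[-2.8,0.58,0],[-2.8,0.58,0],[-2.8,0.58,0],[-2.8,0.58,0]],"twist":[[0,0,0],[0,0,0],[0,0,0],[0,0,0],[0,0,0]]}'
python3 -m handwheel '{"claw":[0.8,0.8,0.8,0.8,0.8],"dp":[[-2.8,0.58,0],[-2.8,0.58,0],[-2.8,0.58,0],[-2.8,0.58,0],[-2,0.4,0]],"twist":[[0,0,0],[0,0,0],[0,0,0],[0,0,0],[0,0,0]]}'
python3 -m handwheel '{"claw":[0.8,0.8,0.8,0.8,0.8],"dp":[[-1,0.1,0],[0,0,0],[0,0,0],[0,0,0],[0,0,0]],"twist":[[0,0,0],[0,0,0],[0,0,0],[0,0,0],[0,0,0]]}'
python3 -c "
from h import *
plan([.5014,-.2498,.128],-10.1)"
```

```text
time: 15.08
tcp_pos: [0.4935, 0.0436, 0.2478]
eef_rot: [-2.406, -2.017, 0.004]
contact_force: [0.9, -0.5, -0.7]
gripper_width: 0.32
time: 15.5
tcp_pos: [0.4975, -0.0994, 0.2479]
eef_rot: [-2.406, -2.016, 0.003]
contact_force: [0.2, -0.3, -0.8]
gripper_width: 0.315
time: 15.92
tcp_pos: [0.5013, -0.235, 0.2476]
eef_rot: [-2.408, -2.014, 0.003]
contact_force: [0.7, 0.6, -1.0]
gripper_width: 0.315
time: 16.33
tcp_pos: [0.5015, -0.2414, 0.2492]
eef_rot: [-2.406, -2.019, -0.0]
contact_force: [-0.5, -0.4, -1.4]
gripper_width: 0.317
tcp [ 0.5015 -0.2414  0.2492] tool x [0.173 0.985 0.001] y [ 0.985 -0.173 -0.   ] z [-0.     0.001 -1.   ] yawY -9.98 w 0.317 F [-0.47 -0.43 -1.38] q [-0.449  0.349  0.2    1.422  0.     1.296] t 16.33
twist z rad 0.0021
dp cm after twist [-0.83  0.14 12.12]
```

```bash
python3 -m handwheel '{"claw":[0.8,0.8,0.8,0.8,0.8],"dp":[[-0.6,0.1,1.5],[0,0,2.5],[0,0,2.5],[0,0,2],[0,0,0]],"twist":[[0,0,0],[0,0,0],[0,0,0],[0,0,0],[0,0,0]]}'
python3 -m handwheel '{"claw":[0.8,0.8,0.8],"dp":[[0,0,0],[0,0,0],[0,0,0]],"twist":[[0,0,0],[0,0,0],[0,0,0]]}'
python3 -c "
from h import *
plan([.5014,-.2498,.128],-10.1);snap('side','side9.png');snap('top','top9.png')
t=cv2.imread('pics/top9.png');s=cv2.imread('pics/side9.png')
cv2.imwrite('pics/c9.png',np.hstack([cv2.resize(s[80:230,300:450],(400,400)),cv2.resize(t[180:330,360:510],(400,400))]))"
```

```text
time: 16.75
tcp_pos: [0.4987, -0.2463, 0.16]
eef_rot: [-2.4, -2.015, 0.005]
contact_force: [0.3, 0.7, -1.2]
gripper_width: 0.317
time: 17.0
tcp_pos: [0.5027, -0.2491, 0.1664]
eef_rot: [2.405, 2.016, 0.002]
contact_force: [-0.3, 0.8, -1.6]
gripper_width: 0.312
tcp [ 0.5027 -0.2491  0.1664] tool x [ 0.174  0.985 -0.001] y [ 0.985 -0.174  0.004] z [ 0.003 -0.002 -1.   ] yawY -10.04 w 0.312 F [-0.26  0.85 -1.61] q [-0.46   0.392  0.046  1.221  0.     1.286] t 17.0
twist z rad 0.001
dp cm after twist [-0.08 -0.13  3.84]
```

View pics/c9.png

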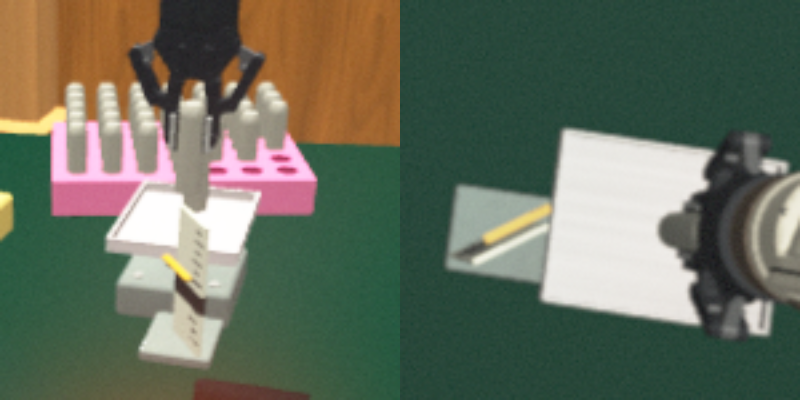

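The held housing is upright at mid-pan; the first one stands behind it. Lowering slowly.

```bash
python3 -m handwheel '{"claw":[0.8,0.8,0.8,0.8,0.8],"dp":[[0,0,1],[0,0,1],[0,0,0.8],[0,0,0.6],[0,0,0]],"twist":[[0,0,0],[0,0,0],[0,0,0],[0,0,0],[0,0,0]]}'
python3 -m handwheel '{"claw":[0.8,0.8,0.8,0.8,0.8],"dp":[[0,0,0.4],[0,0,0.4],[0,0,0.4],[0,0,0.2],[0,0,0]],"twist":[[0,0,0],[0,0,0],[0,0,0],[0,0,0],[0,0,0]]}'
python3 -m handwheel '{"claw":[0.8,0.8],"dp":[[0,0,0],[0,0,0]],"twist":[[0,0,0],[0,0,0]]}'
python3 -c "
from h import *
plan();pan()"
```

```text
time: 17.52
tcp_pos: [0.4999, -0.2483, 0.1279]
eef_rot: [-2.405, -2.015, 0.003]
contact_force: [-0.7, -0.2, -0.5]
gripper_width: 0.314
time: 17.93
tcp_pos: [0.5013, -0.249, 0.1159]
eef_rot: [-2.408, -2.018, 0.0]
contact_force: [-0.6, -0.9, -0.0]
gripper_width: 0.311
time: 18.1
tcp_pos: [0.5013, -0.249, 0.1165]
eef_rot: [2.408, 2.018, -0.0]
contact_force: [-0.5, 0.3, -0.2]
gripper_width: 0.31
tcp [ 0.5013 -0.249   0.1165] tool x [ 0.175  0.985 -0.   ] y [ 0.985 -0.175  0.   ] z [-0. -0. -1.] yawY -10.09 w 0.31 F [-0.49  0.27 -0.16] q [-0.461  0.431 -0.032  1.108 -0.     1.286] t 18.1
top pan floor 0.0709 1504
side pan floor 0.0704 229
```

```bash
python3 -m handwheel '{"claw":[0.3,0.1,-0.1,-0.3,-0.3],"dp":[[0,0,0],[0,0,0],[0,0,0],[0,0,0],[0,0,0]],"twist":[[0,0,0],[0,0,0],[0,0,0],[0,0,0],[0,0,0]]}'
python3 -m handwheel '{"claw":[-0.3,-0.3,-0.3,-0.3,-0.3],"dp":[[0,0,-1],[0,0,-2],[0,0,-2.5],[0,0,-3],[0,0,-3]],"twist":[[0,0,0],[0,0,0],[0,0,0],[0,0,0],[0,0,0]]}'
python3 -m handwheel '{"claw":[-0.3,-0.3,-0.3,-0.3,-0.3],"dp":[[0,0,-2],[0,0,-1],[0,0,0],[0,0,0],[0,0,0]],"twist":[[0,0,0],[0,0,0],[0,0,0],[0,0,0],[0,0,0]]}'
python3 -m handwheel '{"claw":[-0.3,-0.3,-0.3,-0.3,-0.3],"dp":[[2,0,0],[3,0,0],[3,0,0],[2,0,0],[0,0,0]],"twist":[[0,0,0],[0,0,0],[0,0,0],[0,0,0],[0,0,0]]}'
python3 -m handwheel '{"claw":[-0.3,-0.3,-0.3,-0.3,-0.3],"dp":[[2,0,0],[3,0,0],[2,0,0],[0,0,0],[0,0,0]],"twist":[[0,0,0],[0,0,0],[0,0,0],[0,0,0],[0,0,0]]}'
python3 -c "
from h import *
plan();pan();snap('side','side10.png');snap('top','top10.png')
t=cv2.imread('pics/top10.png');s=cv2.imread('pics/side10.png')
cv2.imwrite('pics/c10.png',np.hstack([cv2.resize(s[80:230,300:450],(400,400),interpolation=2),cv2.resize(t[180:330,360:510],(400,400))]))"
```

```text
time: 18.62
tcp_pos: [0.5015, -0.249, 0.1164]
eef_rot: [2.408, 2.018, 0.0]
contact_force: [-0.5, -1.1, 0.2]
gripper_width: 0.647
time: 19.03
tcp_pos: [0.5009, -0.2488, 0.2329]
eef_rot: [-2.408, -2.017, 0.0]
contact_force: [1.4, 0.1, 0.8]
gripper_width: 0.654
time: 19.45
tcp_pos: [0.5006, -0.2486, 0.2596]
eef_rot: [-2.406, -2.016, 0.002]
contact_force: [0.3, 0.0, -0.8]
gripper_width: 0.65
time: 19.87
tcp_pos: [0.5183, -0.1468, 0.2592]
eef_rot: [-2.4, -2.02, 0.002]
contact_force: [0.5, -0.2, -0.2]
gripper_width: 0.649
time: 20.28
tcp_pos: [0.5305, -0.0813, 0.2598]
eef_rot: [-2.405, -2.018, 0.004]
contact_force: [0.6, 0.8, 0.5]
gripper_width: 0.65
tcp [ 0.5305 -0.0813  0.2598] tool x [ 0.174  0.985 -0.001] y [ 0.985 -0.174 -0.003] z [-0.003 -0.    -1.   ] yawY -9.99 w 0.65 F [0.57 0.84 0.53] q [-1.520e-01  3.070e-01  1.680e-01  1.435e+00 -1.000e-03  1.594e+00] t 20.28
top pan floor nan 0
side pan floor 0.0699 230h.py:33: RuntimeWarning: Mean of empty slice.
  print(n,'pan floor',s.mean().round(4),len(s))
  ret = ret.dtype.type(ret / rcount)
```

View pics/c10.png

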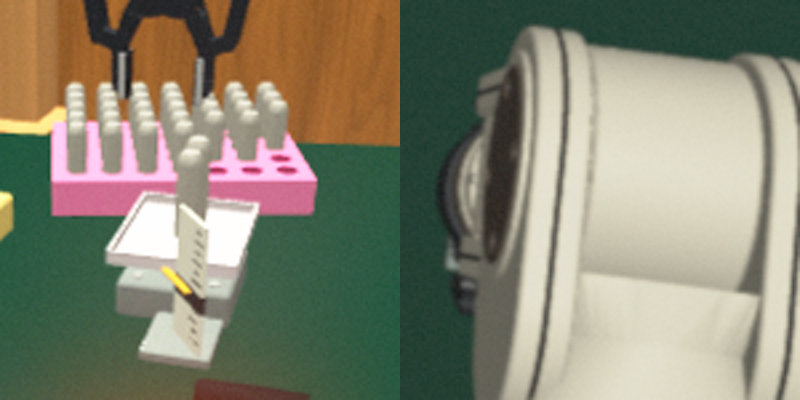

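View pics/side10.png

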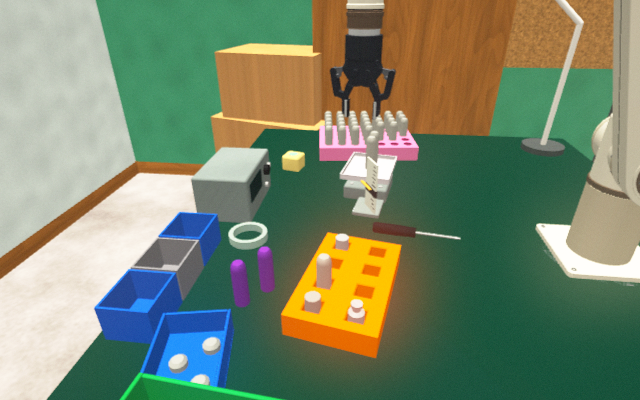

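The pointer tip sits at the black band at (370,188), and both housings stand upright at (374,145). The third is still in its hole at (324,270). A last rest check, then I hand in.

```bash
python3 -m handwheel '{"claw":[-0.3,-0.3,-0.3,-0.3,-0.3],"dp":[[0,0,0],[0,0,0],[0,0,0],[0,0,0],[0,0,0]],"twist":[[0,0,0],[0,0,0],[0,0,0],[0,0,0],[0,0,0]]}'
python3 -W ignore -c "
from h import *
pan();pan();print(bot.get_obs()['qvel'].round(3));print(job.hand_in())"
```

```text
time: 20.9
tcp_pos: [0.5311, -0.0818, 0.2614]
eef_rot: [2.408, 2.017, 0.0]
contact_force: [-0.6, -0.6, -0.2]
gripper_width: 0.65
top pan floor nan 0
side pan floor 0.0699 231
top pan floor nan 0
side pan floor 0.0701 235
[ 0.002  0.    -0.002  0.001  0.     0.   ]
the job is handed in; nothing more can be done
None
```

I put two tall housings into the pan one at a time, at about -45 mm and 0 mm along its y. The pointer then stood inside the black mark, so I stopped and handed the job in at about 21 s.

- **Pan height:** it went from about 98 mm empty to 84 mm with one housing and 70 mm with two, inside the 57–75 mm mark. In the last two side-camera readings it was at rest, at 69.9 and 70.1 mm.
- **Housings:** both stood upright and released in the last side view. The third tall housing was still in its hole. I did not touch the slugs or the purple look-alikes.
- **Arm:** at hand-in it was clear of everything, about 0.26 m up with the gripper open.
- **Failed check:** the last top-camera reading gave nothing, because the arm blocked its view of the pan. The final height therefore rests on the side camera alone. The two cameras agreed within 1 mm in every earlier loaded-pan check.

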